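# Find the collecting tin with coins in it and hold it out over the counting tray

### The arm

A 6-joint arm with a two-finger parallel gripper is mounted at the origin on the work surface. World frame = base frame: x ahead of the robot, y to its left, z up, the work surface at z = 0. Lengths are in m, angles in rad, forces in N, time in s.
With the tool pointing down it reaches from about 0.4 to 0.925 m from the base axis. Payload 12.5 kg.
Tool frame: the origin (TCP) lies between the finger pads, 19 mm behind the fingertips; this is the grasp point; z points along the fingers, y is the line along which they close (so a half turn about z gives the same grasp; the last joint's range is limited). The gripper opens to 95 mm and grips with 3 to 60 N. Pads are 20 mm wide; open, the fingers measure 119 mm over their backs; the gripper's body (75 mm by 180 mm) begins 59 mm behind the grasp point.
Start: joints at [-1.209, 0.491, 1.559, -0, 1.092, -0.106], TCP at [0.282, -0.558, 0.233] pointing down, gripper open.
Joint ranges: [-3.1, 3.1], [-0.84, 2.19], [0.05, 2.79], [-1.13, 4.28], [0.06, 2.93], [-2.69, 2.69]. Speed limits (rad/s): [2.22, 2.22, 2.79, 3.14, 3.14, 3.14].

### API

Orientations are given as a rotation vector (axis times angle).
In Python, from station import bot, viewer, sign_off gives the robot as it stands.
- The arm moves only by the tool jog_arm, never from a script. Its argument "increments" is a list of rows, each an object of numbers: "x", "y", "z": the shift along the world's x, y, z each as a share of 0.3 m, from -1 to 1; "twist": the turn about the world's z as a share of pi/2 rad, from -1 to 1; "grip": the opening, from 0 (shut) to 1 (fully open). A call has 1 to 12 rows; each row is the pose to reach, as a shift and turn from the pose commanded when the call began; what a row does not reach only later rows make up. A row lasts 1/10 s, in which the tool goes at most 50 mm and 8.59 degrees, less where a joint would pass 70% of its speed; a pose out of reach is approached as far as the arm can. A call with a number of a shift or a turn outside -1 to 1 is refused whole. A call with a gripper value outside its range is refused whole. The fingers move at their own pace and stop on an object; "squeeze" is the grip in N (left out, the last holds). Time passes only in rows, so rows that repeat a pose let the fingers close. It gives the time, the measured TCP pose, the force, the opening and the grip force at its end, in the units of the state.
- bot.get_state(): the state, without advancing time (a new reading comes with each control period).
- viewer.read_camera(name): name is "scene" or "top" or "wrist"; returns (picture, depth): 420x560x3 uint8, red, green, blue; 420x560 float32, m along the optical axis (not along the pixel's ray), 0 where there is no reading.
- viewer.camera_info(name): a dict with "intrinsics" (3x3 intrinsics, pixels), "dist" ([k1, k2, p1, p2, k3] as OpenCV has them; the pictures are not rectified), "xyz" and "attitude" of the camera in the world. Camera axes: x right, y down, z forward; pixel columns grow to the right and rows downward; lengths in m; the calibration is good to about 2 mm. A picture is of the moment at which its call begins: read the wrist's pose just before it. camera_info takes no time and is no camera call; for the wrist camera it gives the pose at the moment of the call.
- sign_off(): hands the job in; it is judged then, once.
The state is a dict: "time": time; "joint_pos": joint angles; "qvel": joint speeds; "effort": joint torques, N m; "position": TCP position; "ee_rot": TCP orientation; "force": force on the tool from outside, world axes, zero at the start; "wrist_torque": the same for the moment, N m; "width": finger opening in m; "grip_force": force on a finger pad.
Only numpy, scipy, OpenCV 4.12 (cv2) and the standard library are available. Lean on these libraries where they do the work, as an engineer would, in place of code of your own. Each camera call takes 0.05 s, during which the arm holds its last target. There are 200 camera calls.

### The job

Three sealed collecting tins stand in a row; one has a roll of coins loose in it, the other two hold only notes, and the tins' weights vary too much to tell. Working along the row from left to right, pick up each tin, rock it briskly end to end a couple of times, tipping it well over (about 25 degrees) at each swing to feel whether it rattles, and stand it back where it stood (the last one may stay in hand if it is the one). Then hold the one that rattles out level over the counting tray, a good hand's breadth above it, and finish there still holding it, with the other two tins standing in their places and everything else left where it was.

Things in the scene. Friction and masses are not known exactly. Their poses are not given: they have to be found in the camera images.
- tin_left: the left one (largest y) of three outwardly alike sealed collecting tins in a row: bare metal, 66 mm (its x) by 130 mm (its y) by 105 mm high, smooth upright sides, paper wrap round the lower half, coin slot along y in the flat top. Origin: centre of its underside; z up; y, the long side, runs across the table within 0.25 rad. Grip it across x, TCP 80 to 85 mm above the underside, with 30 to 60 N
- tin_middle: the middle tin, like tin_left in all. Each tin weighs 180 to 450 g with its notes; one, a different one each time, also has a paper-wrapped roll of coins in it, 26 mm across, 44 mm long, 195 g, which lies loose on the floor, anywhere along y at first. Tipped end up by 0.3 rad or more, it runs down along y, up to 95 mm, knocks on the end wall and mostly stays there when levelled
- tin_right: the right tin (smallest y), like tin_left in all. In the two tins without coins nothing moves. Neighbouring tins stand 190 to 320 mm apart, centre to centre. Coins need about 0.4 s to run; having run from end to end they shift the moment on the wrist about the tin's x by 0.1 to 0.2 N m with the tin level; without coins it shifts by 0.04 at most, from noise and give in the grip
- tray: the counting tray beyond the tins, fixed: a black open tray 180 mm (its x) by 240 mm (its y), rim 22 mm high, grey felt floor with a heap of brass coins. Origin: centre of its underside, on the table; x away from the robot, y to the left, turned by up to 0.2 rad
- coins_a: a stack of ten brass coins, 21 mm across, 18 mm high, standing loose between the left and middle tins; origin: centre of its underside
- coins_b: a stack of eight brass coins, 21 mm across, 14 mm high, standing loose between the middle and right tins; origin: centre of its underside
- tub_a: a clear plastic tub with coins, 118 mm across the rim, 53 mm high, to the left of the tray; origin: centre of its underside
- tub_b: a clear plastic tub with coins, 118 mm across the rim, 53 mm high, to the right of the tray; origin: centre of its underside
- phone: a black phone lying flat, 75 x 155 x 9 mm, near the robot on the left; origin: centre of its underside
- carton: a small juice carton with a straw, 40 x 58 mm, 117 mm high (150 mm with the straw), to the left of the row; origin: centre of its underside
- calculator: a grey desk calculator, 150 x 105 x 19 mm, to the right of the row; origin: centre of its underside

How it is judged:
On the way, in this order (a step that is already met when the one before it is completed fails the run):
1. the left tin, gripped and at least 20 mm clear of the table, is tipped over by more than 0.22 rad while it turns at more than 0.3 rad/s (height (world z) of tin_left above 0.02 m and contact force between the fingers and tin_left above 1 N and angle between tin_left's own z axis and vertical above 0.22 rad and angular speed of tin_left above 0.3 rad/s).
2. still lifted, the left tin comes back through level (within 0.12 rad) (height (world z) of tin_left above 0.02 m and contact force between the fingers and tin_left above 1 N and angle between tin_left's own z axis and vertical below 0.12 rad).
3. still lifted, the left tin is tipped over again by more than 0.22 rad, turning at more than 0.3 rad/s (all of step 1).
4. the middle tin, gripped and at least 20 mm clear of the table, is tipped over by more than 0.22 rad while it turns at more than 0.3 rad/s (height (world z) of tin_middle above 0.02 m and contact force between the fingers and tin_middle above 1 N and angle between tin_middle's own z axis and vertical above 0.22 rad and angular speed of tin_middle above 0.3 rad/s).
5. still lifted, the middle tin comes back through level (within 0.12 rad) (height (world z) of tin_middle above 0.02 m and contact force between the fingers and tin_middle above 1 N and angle between tin_middle's own z axis and vertical below 0.12 rad).
6. still lifted, the middle tin is tipped over again by more than 0.22 rad, turning at more than 0.3 rad/s (all of step 4).
7. the right tin, gripped and at least 20 mm clear of the table, is tipped over by more than 0.22 rad while it turns at more than 0.3 rad/s (height (world z) of tin_right above 0.02 m and contact force between the fingers and tin_right above 1 N and angle between tin_right's own z axis and vertical above 0.22 rad and angular speed of tin_right above 0.3 rad/s).
8. still lifted, the right tin comes back through level (within 0.12 rad) (height (world z) of tin_right above 0.02 m and contact force between the fingers and tin_right above 1 N and angle between tin_right's own z axis and vertical below 0.12 rad).
9. still lifted, the right tin is tipped over again by more than 0.22 rad, turning at more than 0.3 rad/s (all of step 7).
At the end, for the whole second after the job is handed in: the tin with the coins is held in the fingers, its underside more than 80 mm above the table, level within 0.2 rad and still (under 0.03 m/s), its centre over the tray (inside the tray's outline); the other two tins stand upright (within 0.1 rad) on the table within 50 mm of where they stood (((contact force between the fingers and tin_left above 1 N and height (world z) of tin_left above 0.08 m and angle between tin_left's own z axis and vertical below 0.2 rad and linear speed of tin_left below 0.03 m/s and distance between coin_roll_c0 and tin_left below 0.13 m and height (world z) of coin_roll_c0 above 0.07 m and x of tin_left in the frame of tray between -0.09 and 0.09 m and y of tin_left in the frame of tray between -0.12 and 0.12 m and height (world z) of each of tin_middle, tin_right below 0.01 m and angle between each of tin_middle, tin_right's own z axis and vertical below 0.1 rad and distance of each of tin_middle, tin_right from where it was at the start of the episode below 0.05 m and linear speed of each of tin_middle, tin_right below 0.02 m/s) or (contact force between the fingers and tin_middle above 1 N and height (world z) of tin_middle above 0.08 m and angle between tin_middle's own z axis and vertical below 0.2 rad and linear speed of tin_middle below 0.03 m/s and distance between coin_roll_c0 and tin_middle below 0.13 m and height (world z) of coin_roll_c0 above 0.07 m and x of tin_middle in the frame of tray between -0.09 and 0.09 m and y of tin_middle in the frame of tray between -0.12 and 0.12 m and height (world z) of each of tin_left, tin_right below 0.01 m and angle between each of tin_left, tin_right's own z axis and vertical below 0.1 rad and distance of each of tin_left, tin_right from where it was at the start of the episode below 0.05 m and linear speed of each of tin_left, tin_right below 0.02 m/s) or (contact force between the fingers and tin_right above 1 N and height (world z) of tin_right above 0.08 m and angle between tin_right's own z axis and vertical below 0.2 rad and linear speed of tin_right below 0.03 m/s and distance between coin_roll_c0 and tin_right below 0.13 m and height (world z) of coin_roll_c0 above 0.07 m and x of tin_right in the frame of tray between -0.09 and 0.09 m and y of tin_right in the frame of tray between -0.12 and 0.12 m and height (world z) of each of tin_left, tin_middle below 0.01 m and angle between each of tin_left, tin_middle's own z axis and vertical below 0.1 rad and distance of each of tin_left, tin_middle from where it was at the start of the episode below 0.05 m and linear speed of each of tin_left, tin_middle below 0.02 m/s))); the arm keeps its last pose, push and grip.
It fails at once if a tin is knocked over or turned over (tilted by more than 1.0 rad) (angle between any of tin_left, tin_middle, tin_right's own z axis and vertical above 1 rad).
It fails at once if one of the other things on the table is shifted by more than 25 mm (distance of any of coins_a, coins_b, tub_a, tub_b, phone, carton, calculator from where it was at the start of the episode above 0.025 m).
It also fails if it takes over 72 s, if anything falls off the work surface, if the arm or the gripper's body presses on something with over 40 N, if the wrist force passes 120 N, or if a joint passes its speed limit or range.

## Working session

There is one attempt and no reset: what is moved stays moved. The work goes in short steps, Python scripts to look and compute and a tool call to move; the robot and the scene stay as the last step left them, time stands still between calls to the robot, and variables do not carry over. Pictures are saved under pics/ and viewed, at most 10 in all, crops included, and the job is handed in when it is done.

Besides the shell and the picture viewer there is one more tool, called after "Call:" as name(argument=value, ...), one argument or row to a line, values as JSON. jog_arm: Moves the arm, as the interface text tells. Its arguments: {"type":"object","properties":{"increments":{"type":"array"},"squeeze":{"type":"number"}},"required":["increments"]}

```bash
ls; mkdir -p pics
python3 - <<'E'
from station import bot, viewer, sign_off
import cv2
print([a for a in dir(bot) if a[0]!='_'],[a for a in dir(viewer) if a[0]!='_'])
for n in("scene","top"):
    im,d=viewer.read_camera(n); cv2.imwrite(f"pics/{n}0.png",im[:,:,::-1])
    import numpy as np; np.save(f"{n}0.npy",d)
    print(viewer.camera_info(n))
print(bot.get_state())
E
```

```text
pics
['Unreachable', 'get_state'] ['camera_info', 'read_camera']
{'intrinsics': array([[512.08161501,   0.        , 281.08841852],
       [  0.        , 512.08161501, 210.12837615],
       [  0.        ,   0.        ,   1.        ]]), 'dist': array([-0.09096812,  0.        ,  0.        ,  0.        ,  0.        ]), 'xyz': array([ 1.18220191, -0.4234453 ,  0.95673083]), 'attitude': array([-2.12242023, -1.24365341,  0.45520595])}
{'intrinsics': array([[441.92245956,   0.        , 273.97830634],
       [  0.        , 441.92245956, 204.729437  ],
       [  0.        ,   0.        ,   1.        ]]), 'dist': array([0.00078558, 0.        , 0.        , 0.        , 0.        ]), 'xyz': array([ 0.36116989, -0.01500942,  1.43936008]), 'attitude': array([-2.18509041,  2.16815715, -0.08577276])}
{'time': 0.1, 'joint_pos': array([-1.20860826e+00,  4.91498394e-01,  1.55939356e+00,  1.27570127e-05,
        1.09174153e+00, -1.05599714e-01]), 'qvel': array([-8.53368130e-05,  7.60063154e-04, -6.23737850e-04,  1.27727613e-04,
       -4.53243068e-04, -6.01695214e-04]), 'effort': array([ 4.09858039e-03, -6.13622904e+01, -2.58605701e+01,  6.94497675e-02,
        4.70415142e-02, -5.19007267e-05]), 'position': array([ 0.28176914, -0.55764704,  0.232919  ]), 'ee_rot': array([-3.05504772e+00, -7.27869353e-01,  1.91482543e-04]), 'force': array([-0.01245985,  0.03093381,  0.14909903]), 'wrist_torque': array([-0.02829667,  0.03813888,  0.03170179]), 'grip_force': 0.0, 'width': 0.09452675742260508}
```

View pics/top0.png

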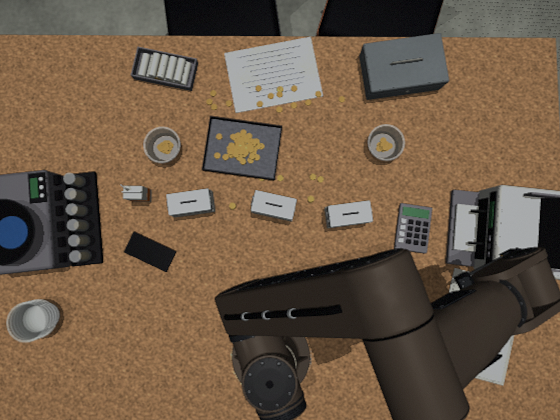

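View pics/scene0.png

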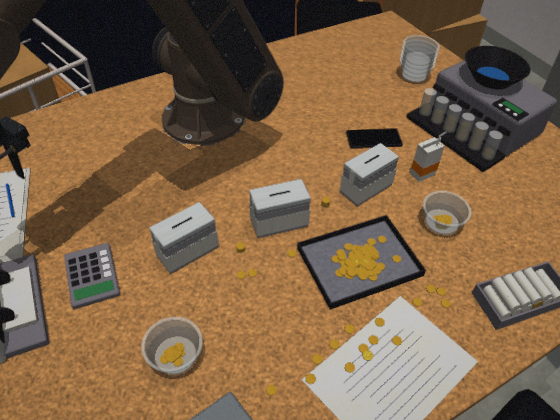

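The top view shows the tins' lids at about (190,202), (274,206), (350,214), the tray at (243,148), coin stacks near (232,205) and (311,198). Next I fit the lids from depth.

```bash
cat > h.py <<'E'
import numpy as np, cv2
from scipy.spatial.transform import Rotation as R
from station import bot, viewer
def cloud(name,d,info=None):
    c=info or viewer.camera_info(name); h,w=d.shape
    uv=np.stack(np.meshgrid(np.arange(w),np.arange(h)),-1).reshape(-1,1,2).astype(float)
    n=cv2.undistortPoints(uv,c['intrinsics'],c['dist']).reshape(h,w,2)
    p=np.dstack([n,np.ones((h,w))])*d[...,None]
    return p@R.from_rotvec(c['attitude']).as_matrix().T+c['xyz']
def rect(P,m):
    q=P[m][:,:2].astype(np.float32)
    (c,s,a)=cv2.minAreaRect(q); b=cv2.boxPoints((c,s,a))
    e=[b[1]-b[0],b[2]-b[1]]; e=max(e,key=np.linalg.norm)
    ang=np.arctan2(e[1],e[0])  # long side direction
    return np.round(c,4),np.round(s,4),round(float((ang-np.pi/2+np.pi/2)%np.pi-np.pi/2),3),len(q),np.round(np.median(P[m][:,2]),4)
E
python3 - <<'E'
from h import *
P=cloud("top",np.load("top0.npy"))
z=P[...,2]
def reg(u,v,ru,rv,lo,hi):
    m=np.zeros(z.shape,bool); m[v-rv:v+rv,u-ru:u+ru]=True
    m&=(z>lo)&(z<hi)
    _,l,st,_=cv2.connectedComponentsWithStats(m.astype(np.uint8))
    k=1+np.argmax(st[1:,4]); return l==k
for n,u,v in(("L",190,202),("M",274,206),("R",350,214)): print(n,rect(P,reg(u,v,35,28,.09,.12)))
print("tray",rect(P,reg(243,148,50,42,.012,.035)))
for n,u,v,r in(("ca",232,205,7),("cb",311,198,7)): print(n,rect(P,reg(u,v,r,r,.008,.03)))
for n,u,v,r in(("tubA",163,147,25),("tubB",385,145,25),("carton",135,193,18)): print(n,rect(P,reg(u,v,r,r,.035,.16)))
E
```

```text
L (array([0.4818, 0.2542]), array([0.0669, 0.1346]), 0.142, 948, np.float64(0.1046))
M (array([ 0.4747, -0.0037]), array([0.1343, 0.0663]), -0.208, 937, np.float64(0.1046))
R (array([ 0.4491, -0.2354]), array([0.066 , 0.1359]), 0.138, 953, np.float64(0.1049))
tray (array([0.6681, 0.1002]), array([0.2404, 0.1814]), -0.132, 436, np.float64(0.0209))
ca (array([0.4779, 0.129 ]), array([0.0194, 0.0169]), -1.447, 34, np.float64(0.0182))
cb (array([ 0.5032, -0.1245]), array([0.0197, 0.0211]), 1.541, 37, np.float64(0.0139))
tubA (array([0.6684, 0.3541]), array([0.1162, 0.1161]), -0.67, 354, np.float64(0.0504))
tubB (array([ 0.6811, -0.3615]), array([0.1166, 0.1164]), -0.354, 365, np.float64(0.051))
carton (array([0.5085, 0.4241]), array([0.0395, 0.0604]), 0.021, 368, np.float64(0.1031))
```

Call:
jog_arm(
  increments=[
    {"x":0.64,"y":1.0,"twist":0.45,"grip":1},
    {"x":0.64,"y":1.0,"twist":0.45,"grip":1},
    {"x":0.64,"y":1.0,"twist":0.45,"grip":1},
    {"x":0.64,"y":1.0,"twist":0.45,"grip":1},
    {"x":0.64,"y":1.0,"twist":0.45,"grip":1},
    {"x":0.64,"y":1.0,"twist":0.45,"grip":1},
    {"x":0.64,"y":1.0,"twist":0.45,"grip":1},
    {"x":0.64,"y":1.0,"twist":0.45,"grip":1},
  ],
)

```text
invalid input at $.increments[0]: expected keys x, y, z, twist, grip
```

Call:
jog_arm(
  increments=[
    {"y":1.0,"twist":0.343,"grip":1},
    {"y":1.0,"twist":0.343,"grip":1},
    {"y":1.0,"twist":0.343,"grip":1},
    {"y":1.0,"twist":0.343,"grip":1},
    {"y":1.0,"twist":0.343,"grip":1},
    {"y":1.0,"twist":0.343,"grip":1},
    {"y":1.0,"twist":0.343,"grip":1},
  ],
)

```text
invalid input at $.increments[0]: expected keys x, y, z, twist, grip
```

Call:
jog_arm(
  increments=[
    {"x":0.64,"y":1,"z":0,"twist":0.45,"grip":1},
    {"x":0.64,"y":1,"z":0,"twist":0.45,"grip":1},
    {"x":0.64,"y":1,"z":0,"twist":0.45,"grip":1},
    {"x":0.64,"y":1,"z":0,"twist":0.45,"grip":1},
    {"x":0.64,"y":1,"z":0,"twist":0.45,"grip":1},
    {"x":0.64,"y":1,"z":0,"twist":0.45,"grip":1},
    {"x":0.64,"y":1,"z":0,"twist":0.45,"grip":1},
    {"x":0.64,"y":1,"z":0,"twist":0.45,"grip":1},
  ],
)

```text
time: 0.9
position: [0.4756, -0.2539, 0.2334]
ee_rot: [-2.611, -1.746, -0.001]
force: [-0.1, -0.6, -0.0]
width: 0.0945
grip_force: 0.0
```

Call:
jog_arm(
  increments=[
    {"x":0,"y":1,"z":0,"twist":0.343,"grip":1},
    {"x":0,"y":1,"z":0,"twist":0.343,"grip":1},
    {"x":0,"y":1,"z":0,"twist":0.343,"grip":1},
    {"x":0,"y":1,"z":0,"twist":0.343,"grip":1},
    {"x":0,"y":1,"z":0,"twist":0.343,"grip":1},
    {"x":0,"y":1,"z":0,"twist":0.343,"grip":1},
    {"x":0,"y":1,"z":0,"twist":0.343,"grip":1},
  ],
)

```text
time: 1.6
position: [0.4733, 0.0462, 0.2334]
ee_rot: [-2.051, -2.379, -0.001]
force: [-0.0, -0.3, 0.7]
width: 0.0949
grip_force: 0.0
```

Call:
jog_arm(
  increments=[
    {"x":0.008,"y":0.838,"z":0,"twist":0,"grip":1},
    {"x":0.008,"y":0.838,"z":0,"twist":0,"grip":1},
    {"x":0.008,"y":0.838,"z":0,"twist":0,"grip":1},
    {"x":0.008,"y":0.838,"z":0,"twist":0,"grip":1},
    {"x":0.008,"y":0.838,"z":0,"twist":0,"grip":1},
    {"x":0.008,"y":0.838,"z":-0.1,"twist":0,"grip":1},
    {"x":0.008,"y":0.838,"z":-0.2,"twist":0,"grip":1},
    {"x":0.008,"y":0.838,"z":-0.3,"twist":0,"grip":1},
    {"x":0.008,"y":0.838,"z":-0.4,"twist":0,"grip":1},
    {"x":0.008,"y":0.838,"z":-0.493,"twist":0,"grip":1},
    {"x":0.008,"y":0.838,"z":-0.493,"twist":0,"grip":1},
  ],
)

```text
time: 2.7
position: [0.4754, 0.2919, 0.0825]
ee_rot: [-2.057, -2.372, 0.009]
force: [0.3, -1.1, 0.4]
width: 0.095
grip_force: 0.0
```

Call:
jog_arm(
  increments=[
    {"x":0,"y":0,"z":0,"twist":0,"grip":0},
    {"x":0,"y":0,"z":0,"twist":0,"grip":0},
    {"x":0,"y":0,"z":0,"twist":0,"grip":0},
    {"x":0,"y":0,"z":0,"twist":0,"grip":0},
  ],
  squeeze=14,
)

```text
time: 3.1
position: [0.4765, 0.2936, 0.0866]
ee_rot: [2.057, 2.374, 0.002]
force: [-1.5, 1.4, 1.2]
width: 0.0684
grip_force: 0.8
```

Call:
jog_arm(
  increments=[
    {"x":0,"y":0,"z":0,"twist":0,"grip":0},
    {"x":0,"y":0,"z":0.05,"twist":0,"grip":0},
    {"x":0,"y":0,"z":0.1,"twist":0,"grip":0},
    {"x":0,"y":0,"z":0.143,"twist":0,"grip":0},
    {"x":0,"y":0,"z":0.143,"twist":0,"grip":0},
    {"x":0,"y":0,"z":0.143,"twist":0,"grip":0},
  ],
  squeeze=14,
)

```text
time: 3.7
position: [0.4761, 0.2935, 0.1284]
ee_rot: [2.057, 2.374, 0.0]
force: [0.1, 0.3, -2.5]
width: 0.0663
grip_force: 14.0
```

```bash
cat >> h.py <<'E'
def tau(yaw):
    s=bot.get_state(); t=s['wrist_torque']; print(round(s['time'],2),'F',np.round(s['force'],2),'tau',np.round(t,3),'about tin x',round(t[0]*np.cos(yaw)+t[1]*np.sin(yaw),3),'grip',s['grip_force'],'pos',np.round(s['position'],4))
E
python3 - <<'E'
from h import *
tau(.142)
im,d=viewer.read_camera("scene"); cv2.imwrite("pics/s1.png",cv2.resize(im[100:280,240:480,::-1],None,fx=2.5,fy=2.5))
E
```

```text
3.7 F [ 0.13  0.27 -2.52] tau [ 0.13  -0.052 -0.001] about tin x 0.121 grip 13.989510918036103 pos [0.4761 0.2935 0.1284]
```

View pics/s1.png

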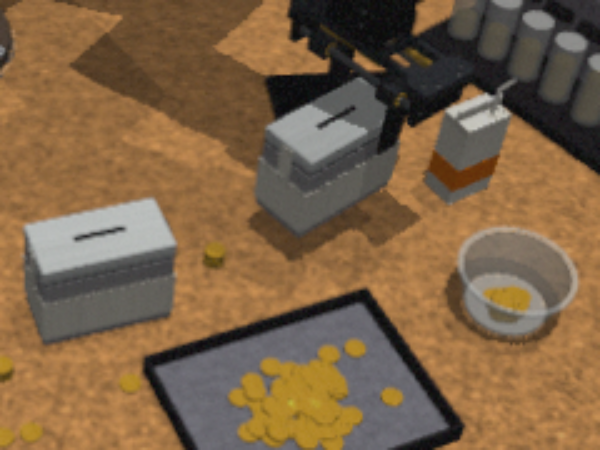

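The left tin is held level by its +y end, clear of the table, and weighs about 2.5 N. I now loosen the grip so that it tips.

Call:
jog_arm(
  increments=[
    {"x":0,"y":0,"z":0,"twist":0,"grip":0},
    {"x":0,"y":0,"z":0,"twist":0,"grip":0},
    {"x":0,"y":0,"z":0,"twist":0,"grip":0},
  ],
  squeeze=5,
)

```text
time: 4.05
position: [0.4762, 0.2935, 0.128]
ee_rot: [-2.057, -2.374, 0.001]
force: [-0.5, 0.4, -2.7]
width: 0.0658
grip_force: 5.0
```

```bash
cat >> h.py <<'E'
def tilt(lo=.04,box=None,prev=None):
    """tilt of lid plane from scene-camera depth near a world xy"""
    im,d=viewer.read_camera("scene"); P=cloud("scene",d); x,y,r=box
    return im,P
def lid(x,y,yaw,cam="scene"):
    im,d=viewer.read_camera(cam); P=cloud(cam,d)
    u=(P[...,0]-x)*-np.sin(yaw)+(P[...,1]-y)*np.cos(yaw); v=(P[...,0]-x)*np.cos(yaw)+(P[...,1]-y)*np.sin(yaw)
    m=(abs(u)<.1)&(v>.010)&(v<.028)&(P[...,2]>.03)
    b=[]
    for a in np.arange(-.1,.1,.01):
        k=m&(u>=a)&(u<a+.01)
        if k.sum()>3: b.append((round(float(a)+.005,3),round(float(np.percentile(P[k][:,2],90)),3)))
    print(b); return im
E
python3 - <<'E'
from h import *
tau(.142); lid(.4818,.2542,.142)
E
```

```text
4.05 F [-0.49  0.43 -2.7 ] tau [ 0.076 -0.104  0.009] about tin x 0.061 grip 4.99997072853148 pos [0.4762 0.2935 0.128 ]
[(-0.065, 0.105), (-0.055, 0.108), (-0.045, 0.111), (-0.035, 0.118), (-0.025, 0.428), (-0.015, 0.447), (-0.005, 0.445), (0.005, 0.318), (0.015, 0.37), (0.025, 0.422), (0.035, 0.421), (0.045, 0.421), (0.055, 0.419), (0.065, 0.418), (0.075, 0.419), (0.085, 0.419), (0.095, 0.419)]
```

Call:
jog_arm(
  increments=[
    {"x":0,"y":0,"z":0,"twist":0,"grip":0},
    {"x":0,"y":0,"z":0,"twist":0,"grip":0},
  ],
  squeeze=5,
)

```text
time: 4.3
position: [0.4762, 0.2935, 0.1284]
ee_rot: [2.057, 2.374, -0.0]
force: [-0.0, -0.3, -3.4]
width: 0.0659
grip_force: 5.0
```

Run:
```python
from h import *
tau(.142); im=lid(.4818,.2542,.142)
cv2.imwrite("pics/s2.png",cv2.resize(im[100:280,240:480,::-1],None,fx=2.5,fy=2.5))
```

```text
4.3 F [-0.   -0.33 -3.44] tau [ 0.075 -0.09  -0.01 ] about tin x 0.062 grip 5.000025602057576 pos [0.4762 0.2935 0.1284]
[(-0.065, 0.102), (-0.055, 0.106), (-0.045, 0.111), (-0.035, 0.116), (-0.025, 0.426), (-0.015, 0.446), (-0.005, 0.444), (0.005, 0.32), (0.015, 0.308), (0.025, 0.423), (0.035, 0.421), (0.045, 0.42), (0.055, 0.419), (0.065, 0.419), (0.075, 0.419), (0.085, 0.419), (0.095, 0.42)]
```

View pics/s2.png

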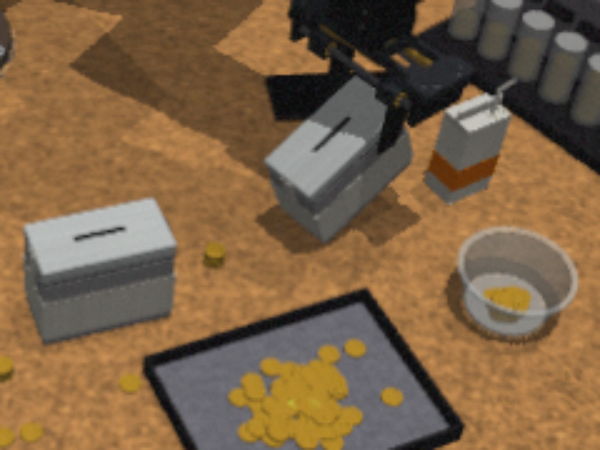

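The left tin is now tipped by about 0.45 rad, its far end hanging low at crop pixel (320,235). I lower it to level it on the table, then clamp and lift.

Call:
jog_arm(
  increments=[
    {"x":0,"y":0,"z":-0.04,"twist":0,"grip":0},
    {"x":0,"y":0,"z":-0.08,"twist":0,"grip":0},
    {"x":0,"y":0,"z":-0.12,"twist":0,"grip":0},
    {"x":0,"y":0,"z":-0.148,"twist":0,"grip":0},
    {"x":0,"y":0,"z":-0.153,"twist":0,"grip":0},
    {"x":0,"y":0,"z":-0.153,"twist":0,"grip":0},
  ],
  squeeze=5,
)

```text
time: 4.95
position: [0.476, 0.2934, 0.0819]
ee_rot: [-2.057, -2.374, 0.002]
force: [-0.5, -0.4, -2.3]
width: 0.0658
grip_force: 5.0
```

Call:
jog_arm(
  increments=[
    {"x":0,"y":0,"z":0,"twist":0,"grip":0},
    {"x":0,"y":0,"z":0.0,"twist":0,"grip":0},
    {"x":0,"y":0,"z":0.05,"twist":0,"grip":0},
    {"x":0,"y":0,"z":0.1,"twist":0,"grip":0},
    {"x":0,"y":0,"z":0.15,"twist":0,"grip":0},
    {"x":0,"y":0,"z":0.15,"twist":0,"grip":0},
    {"x":0,"y":0,"z":0.15,"twist":0,"grip":0},
    {"x":0,"y":0,"z":0.15,"twist":0,"grip":0},
    {"x":0,"y":0,"z":0.15,"twist":0,"grip":0},
  ],
  squeeze=45,
)

```text
time: 5.85
position: [0.4759, 0.2934, 0.1268]
ee_rot: [-2.057, -2.374, 0.002]
force: [0.2, 0.3, -2.7]
width: 0.0657
grip_force: 45.0
```

Run:
```python
from h import *
tau(.142); im=lid(.4818,.2542,.142); tau(.142);viewer.read_camera("top");tau(.142)
```

```text
5.85 F [ 0.15  0.34 -2.72] tau [-0.026 -0.126  0.004] about tin x -0.043 grip 44.99565169215202 pos [0.4759 0.2934 0.1268]
[(-0.035, 0.148), (-0.025, 0.418), (-0.015, 0.445), (-0.005, 0.445), (0.005, 0.317), (0.015, 0.314), (0.025, 0.421), (0.035, 0.421), (0.045, 0.42), (0.055, 0.417), (0.065, 0.417), (0.075, 0.417), (0.085, 0.418), (0.095, 0.418)]
5.9 F [ 0.29  1.02 -3.65] tau [ 0.005 -0.171  0.03 ] about tin x -0.02 grip 44.99564476311207 pos [0.476  0.2934 0.1269]
5.95 F [ 0.35  0.   -2.85] tau [-0.028 -0.119  0.027] about tin x -0.045 grip 44.995653703808784 pos [0.4761 0.2934 0.127 ]
```

```bash
cat >> h.py <<'E'
def prof(x,y,yaw,zlo,zhi,lohi=(-.2,.2),v0=-.04,v1=.04):
    im,d=viewer.read_camera("scene"); P=cloud("scene",d)
    u=(P[...,0]-x)*-np.sin(yaw)+(P[...,1]-y)*np.cos(yaw); v=(P[...,0]-x)*np.cos(yaw)+(P[...,1]-y)*np.sin(yaw)
    m=(u>lohi[0])&(u<lohi[1])&(v>v0)&(v<v1)&(P[...,2]>zlo)&(P[...,2]<zhi)
    q=np.c_[u[m],v[m],P[m][:,2]]; print(len(q))
    if len(q)<6: return im
    A=np.c_[q[:,:2],np.ones(len(q))]; c=np.linalg.lstsq(A,q[:,2],rcond=None)[0]
    r=abs(A@c-q[:,2])<.006; c=np.linalg.lstsq(A[r],q[r,2],rcond=None)[0]
    print('slope u,v',np.round(c,3),'u',np.round(np.percentile(q[r,0],[1,99]),3),'v',np.round(np.percentile(q[r,1],[1,99]),3),r.sum())
    return im
E
python3 - <<'E'
from h import *
im=prof(.4818,.2542,.142,.135,.165,(-.1,.11))
cv2.imwrite("pics/s3.png",cv2.resize(im[100:280,240:480,::-1],None,fx=2.5,fy=2.5))
E
```

```text
838
slope u,v [ 0.1   -0.031  0.151] u [-0.032  0.076] v [-0.034  0.035] 745
```

View pics/s3.png

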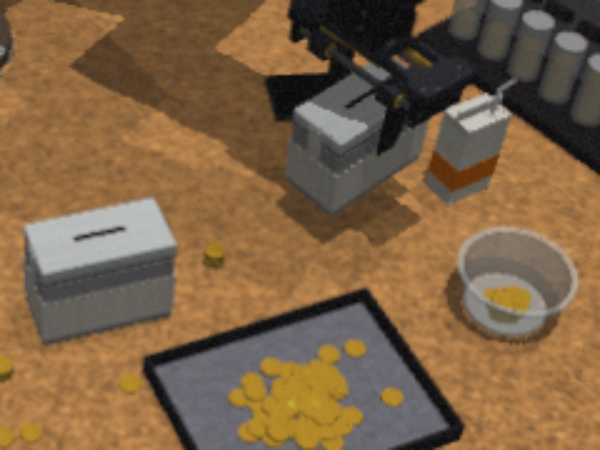

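Call:
jog_arm(
  increments=[
    {"x":0.014,"y":-0.099,"z":0,"twist":0,"grip":0},
    {"x":0.014,"y":-0.099,"z":-0.05,"twist":0,"grip":0},
    {"x":0.014,"y":-0.099,"z":-0.1,"twist":0,"grip":0},
    {"x":0.014,"y":-0.099,"z":-0.145,"twist":0,"grip":0},
    {"x":0.014,"y":-0.099,"z":-0.148,"twist":0,"grip":0},
    {"x":0.014,"y":-0.099,"z":-0.148,"twist":0,"grip":1},
    {"x":0.014,"y":-0.099,"z":-0.148,"twist":0,"grip":1},
    {"x":0.014,"y":-0.099,"z":-0.148,"twist":0,"grip":1},
  ],
  squeeze=45,
)

```text
time: 6.8
position: [0.4807, 0.264, 0.0838]
ee_rot: [2.057, 2.374, 0.002]
force: [0.4, -0.3, 0.2]
width: 0.0844
grip_force: 0.0
```

Run:
```python
from h import *
tau(.142); im=prof(.4818,.2542,.142,.085,.125,(-.1,-.01),.0,.028)
```

```text
6.8 F [ 0.38 -0.26  0.24] tau [-0.002 -0.133 -0.026] about tin x -0.021 grip 0.0 pos [0.4807 0.264  0.0838]
181
slope u,v [ 0.115 -0.002  0.107] u [-0.054 -0.011] v [0.    0.028] 158
```

Call:
jog_arm(
  increments=[
    {"x":0.021,"y":-0.149,"z":0,"twist":0,"grip":1},
    {"x":0.021,"y":-0.149,"z":0,"twist":0,"grip":1},
    {"x":0.021,"y":-0.149,"z":0,"twist":0,"grip":0},
    {"x":0.021,"y":-0.149,"z":0,"twist":0,"grip":0},
    {"x":0.021,"y":-0.149,"z":0,"twist":0,"grip":0},
    {"x":0.021,"y":-0.149,"z":0,"twist":0,"grip":0},
    {"x":0.021,"y":-0.149,"z":0.05,"twist":0,"grip":0},
    {"x":0.021,"y":-0.149,"z":0.1,"twist":0,"grip":0},
    {"x":0.021,"y":-0.149,"z":0.15,"twist":0,"grip":0},
    {"x":0.021,"y":-0.149,"z":0.15,"twist":0,"grip":0},
    {"x":0.021,"y":-0.149,"z":0.15,"twist":0,"grip":0},
  ],
  squeeze=30,
)

```text
time: 7.95
position: [0.4865, 0.2193, 0.1278]
ee_rot: [2.057, 2.375, -0.0]
force: [0.4, -0.3, -2.6]
width: 0.0659
grip_force: 30.0
```

Run:
```python
from h import *
tau(.142); im=prof(.4818,.2542,.142,.12,.17,(-.0,.12),.0,.028);tau(.142); viewer.read_camera("top");tau(.142)
```

```text
7.95 F [ 0.39 -0.33 -2.57] tau [-0.159 -0.137  0.022] about tin x -0.177 grip 29.99217577278614 pos [0.4865 0.2193 0.1278]
0
8.0 F [-0.23  0.18 -3.39] tau [-0.116 -0.145 -0.023] about tin x -0.135 grip 29.992078822106123 pos [0.4864 0.2192 0.1274]
8.05 F [-0.68  0.36 -1.71] tau [-0.112 -0.126 -0.039] about tin x -0.129 grip 29.992136154323816 pos [0.4863 0.2192 0.1273]
```

Call:
jog_arm(
  increments=[
    {"x":0,"y":0,"z":0,"twist":0,"grip":0},
    {"x":0,"y":0,"z":0,"twist":0,"grip":0},
    {"x":0,"y":0,"z":0,"twist":0,"grip":0},
    {"x":0,"y":0,"z":0,"twist":0,"grip":0},
    {"x":0,"y":0,"z":0,"twist":0,"grip":0},
  ],
  squeeze=5,
)

```text
time: 8.55
position: [0.4867, 0.2191, 0.1281]
ee_rot: [-2.058, -2.374, -0.0]
force: [0.7, 1.0, -2.1]
width: 0.066
grip_force: 5.0
```

Run:
```python
from h import *
tau(.142); im,d=viewer.read_camera("scene")
cv2.imwrite("pics/s4.png",cv2.resize(im[100:280,240:480,::-1],None,fx=2.5,fy=2.5))
```

```text
8.55 F [ 0.71  1.01 -2.09] tau [-0.078 -0.147 -0.004] about tin x -0.098 grip 4.999821921810508 pos [0.4867 0.2191 0.1281]
```

View pics/s4.png

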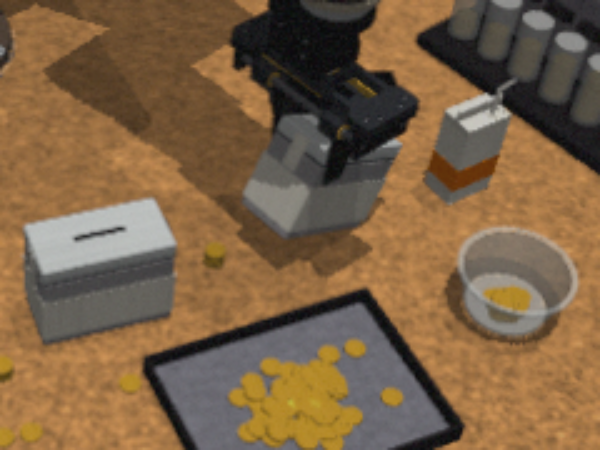

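Call:
jog_arm(
  increments=[
    {"x":-0.009,"y":0.065,"z":0,"twist":0,"grip":0},
    {"x":-0.018,"y":0.129,"z":0,"twist":0,"grip":0},
    {"x":-0.018,"y":0.129,"z":-0.017,"twist":0,"grip":0},
    {"x":-0.012,"y":0.083,"z":-0.043,"twist":0,"grip":0},
    {"x":-0.006,"y":0.04,"z":-0.077,"twist":0,"grip":0},
    {"x":0,"y":0,"z":-0.115,"twist":0,"grip":0},
    {"x":0.005,"y":-0.033,"z":-0.15,"twist":0,"grip":0},
    {"x":0.005,"y":-0.033,"z":-0.153,"twist":0,"grip":0},
    {"x":0.005,"y":-0.033,"z":-0.153,"twist":0,"grip":0},
  ],
  squeeze=5,
)

```text
time: 9.5
position: [0.4883, 0.2091, 0.0819]
ee_rot: [-2.058, -2.373, 0.0]
force: [-0.4, 0.6, -2.8]
width: 0.0655
grip_force: 5.0
```

Call:
jog_arm(
  increments=[
    {"x":0,"y":0,"z":0,"twist":0,"grip":1},
    {"x":0,"y":0,"z":0,"twist":0,"grip":1},
    {"x":0,"y":0,"z":0,"twist":0,"grip":1},
    {"x":0,"y":0,"z":0,"twist":0,"grip":1},
    {"x":0,"y":0,"z":0.1,"twist":0,"grip":1},
    {"x":0,"y":0,"z":0.25,"twist":0,"grip":1},
    {"x":0,"y":0,"z":0.4,"twist":0,"grip":1},
    {"x":0,"y":-0.1,"z":0.4,"twist":0,"grip":1},
    {"x":0,"y":-0.25,"z":0.4,"twist":0,"grip":1},
    {"x":0,"y":-0.4,"z":0.4,"twist":0,"grip":1},
  ],
)

```text
time: 10.5
position: [0.488, 0.0884, 0.2028]
ee_rot: [2.055, 2.375, 0.001]
force: [1.8, -0.3, -0.8]
width: 0.095
grip_force: 0.0
```

Run:
```python
from h import *
tau(.142)
im,d=viewer.read_camera("scene"); P=cloud("scene",d)
def show(x,y):
    m=(abs(P[...,0]-x)<.09)&(abs(P[...,1]-y)<.11)&(P[...,2]>.09)&(P[...,2]<.116)
    print(rect(P,m))
show(.4818,.2542);show(.4747,-.0037);show(.4491,-.2354)
```

```text
10.5 F [ 1.76 -0.34 -0.78] tau [ 0.008 -0.121  0.014] about tin x -0.01 grip 0.0 pos [0.488  0.0884 0.2028]
(array([0.4886, 0.2194]), array([0.0693, 0.1366]), 0.146, 1126, np.float64(0.1035))
(array([ 0.4767, -0.0055]), array([0.1347, 0.071 ]), -0.193, 1363, np.float64(0.1036))
(array([ 0.4507, -0.2379]), array([0.0698, 0.1336]), 0.127, 1570, np.float64(0.1037))
```

Call:
jog_arm(
  increments=[
    {"x":0,"y":0.16,"z":0,"twist":0,"grip":1},
    {"x":0,"y":0.32,"z":0,"twist":0,"grip":1},
    {"x":0,"y":0.433,"z":0,"twist":0,"grip":1},
    {"x":0,"y":0.433,"z":-0.13,"twist":0,"grip":1},
    {"x":0,"y":0.433,"z":-0.26,"twist":0,"grip":1},
    {"x":0,"y":0.433,"z":-0.38,"twist":0,"grip":1},
    {"x":0,"y":0.433,"z":-0.39,"twist":0,"grip":1},
    {"x":0,"y":0.433,"z":-0.39,"twist":0,"grip":0},
    {"x":0,"y":0.433,"z":-0.39,"twist":0,"grip":0},
    {"x":0,"y":0.433,"z":-0.39,"twist":0,"grip":0},
    {"x":0,"y":0.433,"z":-0.39,"twist":0,"grip":0},
    {"x":0,"y":0.433,"z":-0.37,"twist":0,"grip":0},
  ],
  squeeze=40,
)

```text
time: 11.75
position: [0.488, 0.219, 0.0916]
ee_rot: [-2.058, -2.374, 0.0]
force: [0.6, 0.5, -3.0]
width: 0.0659
grip_force: 39.9
```

Call:
jog_arm(
  increments=[
    {"x":-0.005,"y":0.04,"z":0,"twist":0,"grip":0},
    {"x":-0.01,"y":0.08,"z":0,"twist":0,"grip":0},
    {"x":-0.017,"y":0.11,"z":0,"twist":0,"grip":0},
    {"x":-0.017,"y":0.11,"z":-0.01,"twist":0,"grip":0},
    {"x":-0.017,"y":0.11,"z":-0.019,"twist":0,"grip":0},
    {"x":-0.017,"y":0.11,"z":-0.019,"twist":0,"grip":1},
    {"x":-0.017,"y":0.11,"z":-0.019,"twist":0,"grip":1},
    {"x":-0.017,"y":0.11,"z":-0.019,"twist":0,"grip":1},
    {"x":-0.017,"y":0.11,"z":0.1,"twist":0,"grip":1},
    {"x":-0.017,"y":0.11,"z":0.25,"twist":0,"grip":1},
    {"x":-0.017,"y":-0.05,"z":0.3,"twist":0,"grip":1},
    {"x":-0.017,"y":-0.2,"z":0.3,"twist":0,"grip":1},
  ],
  squeeze=40,
)

```text
time: 12.95
position: [0.4838, 0.1587, 0.1834]
ee_rot: [2.053, 2.374, 0.005]
force: [0.7, -0.1, -0.2]
width: 0.0951
grip_force: 0.0
```

```bash
cat >> h.py <<'E'
def rows(x,y):
    im,d=viewer.read_camera("scene"); P=cloud("scene",d)
    m=(abs(P[...,0]-x)<.09)&(abs(P[...,1]-y)<.11)&(P[...,2]>.09)&(P[...,2]<.116)
    print(rect(P,m)); return im
E
python3 - <<'E'
from h import *
tau(.142); rows(.4818,.2542); print(bot.get_state()['ee_rot'])
E
```

```text
12.95 F [ 0.72 -0.08 -0.22] tau [ 0.05  -0.063 -0.078] about tin x 0.041 grip 0.0 pos [0.4838 0.1587 0.1834]
(array([0.4834, 0.2539]), array([0.0706, 0.136 ]), 0.143, 1012, np.float64(0.1035))
[2.05670176e+00 2.37222720e+00 4.65403858e-04]
```

Call:
jog_arm(
  increments=[
    {"x":0,"y":-0.15,"z":0,"twist":-0.09,"grip":1},
    {"x":0,"y":-0.3,"z":0,"twist":-0.17,"grip":1},
    {"x":0,"y":-0.412,"z":0,"twist":-0.223,"grip":1},
    {"x":0,"y":-0.412,"z":-0.1,"twist":-0.223,"grip":1},
    {"x":0,"y":-0.412,"z":-0.22,"twist":-0.223,"grip":1},
    {"x":0,"y":-0.412,"z":-0.32,"twist":-0.223,"grip":1},
    {"x":0,"y":-0.412,"z":-0.323,"twist":-0.223,"grip":1},
    {"x":0,"y":-0.412,"z":-0.323,"twist":-0.223,"grip":0},
    {"x":0,"y":-0.412,"z":-0.323,"twist":-0.223,"grip":0},
    {"x":0,"y":-0.412,"z":-0.323,"twist":-0.223,"grip":0},
    {"x":0,"y":-0.412,"z":-0.323,"twist":-0.223,"grip":0},
  ],
  squeeze=35,
)

```text
time: 14.1
position: [0.4835, 0.0356, 0.0854]
ee_rot: [2.439, 1.979, 0.002]
force: [-3.2, 0.8, 3.5]
width: 0.0682
grip_force: 2.6
```

Call:
jog_arm(
  increments=[
    {"x":0,"y":0,"z":0.05,"twist":0,"grip":0},
    {"x":0,"y":0,"z":0.1,"twist":0,"grip":0},
    {"x":0,"y":0,"z":0.15,"twist":0,"grip":0},
    {"x":0,"y":0,"z":0.15,"twist":0,"grip":0},
    {"x":0,"y":0,"z":0.15,"twist":0,"grip":0},
    {"x":0,"y":0,"z":0.15,"twist":0,"grip":0},
  ],
  squeeze=35,
)

```text
time: 14.7
position: [0.4828, 0.0356, 0.1287]
ee_rot: [-2.439, -1.979, 0.001]
force: [0.7, -0.0, -4.5]
width: 0.0656
grip_force: 35.0
```

```bash
cat >> h.py <<'E'
def avg(yaw,n=5):
    F=[];T=[]
    for i in range(n):
        s=bot.get_state();F.append(s['force']);T.append(s['wrist_torque']);viewer.read_camera("top")
    F=np.mean(F,0);T=np.mean(T,0)
    print(round(s['time'],2),'F',np.round(F,2),'tau x',round(T[0]*np.cos(yaw)+T[1]*np.sin(yaw),3),'y',round(-T[0]*np.sin(yaw)+T[1]*np.cos(yaw),3),'pos',np.round(s['position'],4),s['ee_rot'],s['width'])
E
python3 - <<'E'
from h import *
avg(-.208)
E
```

```text
14.9 F [ 0.32  0.02 -4.79] tau x 0.242 y -0.112 pos [0.483  0.0355 0.1288] [-2.43930869e+00 -1.97880031e+00  1.00329453e-03] 0.06587872474135215
```

Call:
jog_arm(
  increments=[
    {"x":0,"y":0,"z":0,"twist":0,"grip":0},
    {"x":0,"y":0,"z":0,"twist":0,"grip":0},
    {"x":0,"y":0,"z":0,"twist":0,"grip":0},
    {"x":0,"y":0,"z":0,"twist":0,"grip":0},
    {"x":0,"y":0,"z":0,"twist":0,"grip":0},
  ],
  squeeze=8,
)

```text
time: 15.45
position: [0.4832, 0.0356, 0.1295]
ee_rot: [2.44, 1.979, 0.001]
force: [-0.4, 2.8, 0.8]
width: 0.0659
grip_force: 8.0
```

Run:
```python
from h import *
tau(-.208); im=lid(.4747,-.0037,-.208)
cv2.imwrite("pics/m1.png",cv2.resize(im[120:300,170:410,::-1],None,fx=2.5,fy=2.5))
```

```text
15.45 F [-0.38  2.83  0.83] tau [ 0.495  0.064 -0.064] about tin x 0.471 grip 7.9999645706266165 pos [0.4832 0.0356 0.1295]
[(-0.055, 0.099), (-0.045, 0.104), (-0.035, 0.107), (-0.025, 0.421), (-0.015, 0.448), (-0.005, 0.447), (0.005, 0.424), (0.015, 0.423), (0.025, 0.422), (0.035, 0.422), (0.045, 0.422), (0.055, 0.42), (0.065, 0.421), (0.075, 0.421), (0.085, 0.43), (0.095, 0.433)]
```

View pics/m1.png

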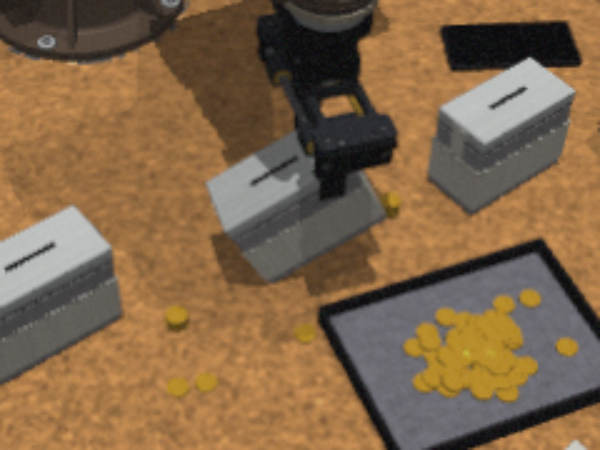

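Call:
jog_arm(
  increments=[
    {"x":-0.015,"y":-0.072,"z":0.04,"twist":0,"grip":0},
    {"x":-0.03,"y":-0.143,"z":0.04,"twist":0,"grip":0},
    {"x":-0.03,"y":-0.143,"z":0,"twist":0,"grip":0},
    {"x":-0.021,"y":-0.098,"z":-0.033,"twist":0,"grip":0},
    {"x":-0.011,"y":-0.052,"z":-0.07,"twist":0,"grip":0},
    {"x":-0.003,"y":-0.013,"z":-0.107,"twist":0,"grip":0},
    {"x":0.003,"y":0.016,"z":-0.143,"twist":0,"grip":0},
    {"x":0.003,"y":0.016,"z":-0.15,"twist":0,"grip":0},
    {"x":0.003,"y":0.016,"z":-0.15,"twist":0,"grip":0},
  ],
  squeeze=8,
)

```text
time: 16.4
position: [0.4841, 0.0406, 0.0838]
ee_rot: [-2.439, -1.98, 0.001]
force: [0.4, 0.1, -3.0]
width: 0.0657
grip_force: 8.0
```

Call:
jog_arm(
  increments=[
    {"x":0,"y":0,"z":0,"twist":0,"grip":1},
    {"x":0,"y":0,"z":0,"twist":0,"grip":1},
    {"x":0,"y":0,"z":0,"twist":0,"grip":1},
    {"x":0,"y":0,"z":0.05,"twist":0,"grip":1},
    {"x":0,"y":0,"z":0.2,"twist":0,"grip":1},
    {"x":0,"y":0,"z":0.35,"twist":0,"grip":1},
    {"x":0,"y":0.15,"z":0.4,"twist":0,"grip":1},
    {"x":0,"y":0.3,"z":0.4,"twist":0,"grip":1},
    {"x":0,"y":0.4,"z":0.4,"twist":0,"grip":1},
  ],
  squeeze=35,
)

```text
time: 17.3
position: [0.4839, 0.1621, 0.2054]
ee_rot: [2.439, 1.979, 0.003]
force: [-0.5, -0.6, 0.1]
width: 0.0952
grip_force: 0.0
```

Run:
```python
from h import *
rows(.4747,-.0037); avg(-.208,3)
```

```text
(array([0.4832, 0.0231]), array([0.1346, 0.07  ]), -0.211, 1354, np.float64(0.1034))
17.45 F [-0.95  0.25 -0.46] tau x -0.008 y -0.061 pos [0.4837 0.1615 0.2044] [2.43691604e+00 1.98230531e+00 1.86150476e-04] 0.09513797425154535
```

Call:
jog_arm(
  increments=[
    {"x":-0.01,"y":-0.15,"z":0,"twist":0,"grip":1},
    {"x":-0.02,"y":-0.3,"z":0,"twist":0,"grip":1},
    {"x":-0.03,"y":-0.45,"z":0,"twist":0,"grip":1},
    {"x":-0.038,"y":-0.59,"z":0,"twist":0,"grip":1},
    {"x":-0.038,"y":-0.59,"z":-0.13,"twist":0,"grip":1},
    {"x":-0.038,"y":-0.59,"z":-0.27,"twist":0,"grip":1},
    {"x":-0.038,"y":-0.59,"z":-0.39,"twist":0,"grip":1},
    {"x":-0.038,"y":-0.59,"z":-0.397,"twist":0,"grip":1},
    {"x":-0.038,"y":-0.59,"z":-0.397,"twist":0,"grip":0},
    {"x":-0.038,"y":-0.59,"z":-0.397,"twist":0,"grip":0},
    {"x":-0.038,"y":-0.59,"z":-0.397,"twist":0,"grip":0},
    {"x":-0.038,"y":-0.59,"z":-0.397,"twist":0,"grip":0},
  ],
  squeeze=35,
)

```text
time: 18.7
position: [0.4731, -0.0167, 0.0865]
ee_rot: [2.438, 1.978, 0.002]
force: [-0.9, 0.1, 0.0]
width: 0.068
grip_force: 0.0
```

Call:
jog_arm(
  increments=[
    {"x":0,"y":0,"z":0.05,"twist":0,"grip":0},
    {"x":0,"y":0,"z":0.1,"twist":0,"grip":0},
    {"x":0,"y":0,"z":0.15,"twist":0,"grip":0},
    {"x":0,"y":0,"z":0.15,"twist":0,"grip":0},
    {"x":0,"y":0,"z":0.15,"twist":0,"grip":0},
    {"x":0,"y":0,"z":0.15,"twist":0,"grip":0},
  ],
  squeeze=35,
)

```text
time: 19.3
position: [0.4723, -0.0166, 0.1297]
ee_rot: [-2.439, -1.979, 0.001]
force: [0.6, 0.8, -5.2]
width: 0.0657
grip_force: 35.0
```

Run:
```python
from h import *
avg(-.208,6)
```

```text
19.55 F [ 0.39  0.29 -5.08] tau x -0.108 y -0.082 pos [ 0.4725 -0.0166  0.1299] [-2.43933401e+00 -1.97889149e+00  6.96270527e-04] 0.06576332031736426
```

Call:
jog_arm(
  increments=[
    {"x":0,"y":0,"z":0,"twist":0,"grip":0},
    {"x":0,"y":0,"z":0,"twist":0,"grip":0},
    {"x":0,"y":0,"z":0,"twist":0,"grip":0},
    {"x":0,"y":0,"z":0,"twist":0,"grip":0},
    {"x":0,"y":0,"z":0,"twist":0,"grip":0},
  ],
  squeeze=6,
)

```text
time: 20.1
position: [0.4727, -0.0167, 0.1303]
ee_rot: [2.44, 1.979, 0.0]
force: [-0.2, -0.8, -4.0]
width: 0.0661
grip_force: 6.0
```

Run:
```python
from h import *
tau(-.208); im,d=viewer.read_camera("scene")
cv2.imwrite("pics/m2.png",cv2.resize(im[120:300,170:410,::-1],None,fx=2.5,fy=2.5))
```

```text
20.1 F [-0.24 -0.81 -4.01] tau [-0.105 -0.108 -0.008] about tin x -0.081 grip 5.999962734058499 pos [ 0.4727 -0.0167  0.1303]
```

View pics/m2.png

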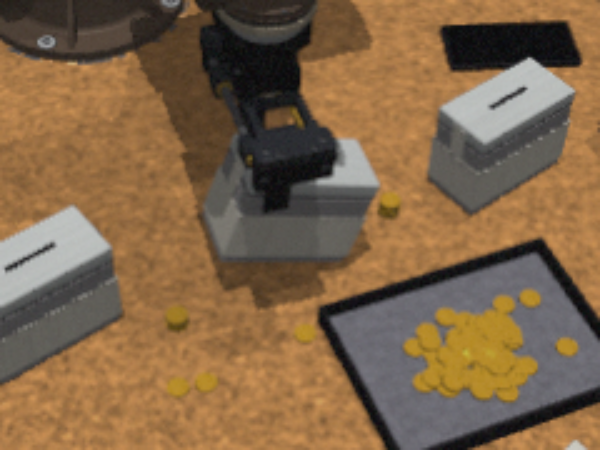

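```bash
cat >> h.py <<'E'
def edge(x,y,yaw,lo,hi):
    im,d=viewer.read_camera("scene"); P=cloud("scene",d)
    u=(P[...,0]-x)*-np.sin(yaw)+(P[...,1]-y)*np.cos(yaw); v=(P[...,0]-x)*np.cos(yaw)+(P[...,1]-y)*np.sin(yaw)
    b=[]
    for a in np.arange(lo,hi,.01):
        k=(abs(v)<.031)&(u>=a)&(u<a+.01)&(P[...,2]>.05)&(P[...,2]<.18)
        if k.sum()>3: b.append((round(float(a)+.005,3),np.round(np.percentile(P[k][:,2],[50,90]),3).tolist(),int(k.sum())))
    print(*b,sep='\n'); return im
E
python3 - <<'E'
from h import *
edge(.4812,.0249,-.208,0,.1)
E
```

```text
(0.005, [0.119, 0.121], 12)
(0.015, [0.115, 0.116], 16)
(0.025, [0.11, 0.112], 29)
(0.035, [0.106, 0.108], 57)
(0.045, [0.101, 0.104], 60)
(0.055, [0.096, 0.1], 43)
```

Call:
jog_arm(
  increments=[
    {"x":0,"y":0,"z":0,"twist":0,"grip":0},
    {"x":0,"y":0,"z":0,"twist":0,"grip":0},
    {"x":0,"y":0,"z":0,"twist":0,"grip":0},
    {"x":0,"y":0,"z":0,"twist":0,"grip":0},
  ],
  squeeze=4.5,
)

```text
time: 20.6
position: [0.4728, -0.0167, 0.1303]
ee_rot: [2.439, 1.979, 0.0]
force: [0.4, -0.9, -1.6]
width: 0.0659
grip_force: 4.5
```

Run:
```python
from h import *
edge(.4812,.0249,-.208,0,.1); tau(-.208)
```

```text
(0.005, [0.119, 0.122], 8)
(0.015, [0.113, 0.116], 17)
(0.025, [0.108, 0.112], 35)
(0.035, [0.104, 0.107], 45)
(0.045, [0.099, 0.101], 66)
(0.055, [0.095, 0.097], 42)
20.65 F [ 0.36 -0.89 -1.15] tau [-0.112 -0.124  0.018] about tin x -0.084 grip 4.499932983890176 pos [ 0.4728 -0.0167  0.1303]
```

Call:
jog_arm(
  increments=[
    {"x":0.006,"y":0.026,"z":0.04,"twist":0,"grip":0},
    {"x":0.012,"y":0.055,"z":0.04,"twist":0,"grip":0},
    {"x":0.012,"y":0.055,"z":0,"twist":0,"grip":0},
    {"x":0.002,"y":0.01,"z":-0.033,"twist":0,"grip":0},
    {"x":-0.008,"y":-0.036,"z":-0.07,"twist":0,"grip":0},
    {"x":-0.016,"y":-0.075,"z":-0.107,"twist":0,"grip":0},
    {"x":-0.021,"y":-0.098,"z":-0.143,"twist":0,"grip":0},
    {"x":-0.021,"y":-0.098,"z":-0.15,"twist":0,"grip":0},
    {"x":-0.021,"y":-0.098,"z":-0.15,"twist":0,"grip":0},
  ],
  squeeze=8,
)

```text
time: 21.55
position: [0.4665, -0.0462, 0.0847]
ee_rot: [2.44, 1.979, 0.0]
force: [1.0, 0.8, -2.9]
width: 0.066
grip_force: 8.0
```

Call:
jog_arm(
  increments=[
    {"x":0,"y":0,"z":0,"twist":0,"grip":1},
    {"x":0,"y":0,"z":0,"twist":0,"grip":1},
    {"x":0,"y":0,"z":0,"twist":0,"grip":1},
    {"x":0,"y":0,"z":0.05,"twist":0,"grip":1},
    {"x":0,"y":0,"z":0.2,"twist":0,"grip":1},
    {"x":0,"y":0,"z":0.35,"twist":0,"grip":1},
    {"x":0,"y":0.15,"z":0.4,"twist":0,"grip":1},
    {"x":0,"y":0.3,"z":0.4,"twist":0,"grip":1},
    {"x":0,"y":0.45,"z":0.4,"twist":0,"grip":1},
    {"x":0,"y":0.6,"z":0.4,"twist":0,"grip":1},
  ],
  squeeze=40,
)

```text
time: 22.55
position: [0.466, 0.1358, 0.2058]
ee_rot: [2.439, 1.979, 0.002]
force: [0.4, -0.6, -0.3]
width: 0.0952
grip_force: 0.0
```

Run:
```python
from h import *
rows(.4747,-.0037); avg(-.208,3)
```

```text
(array([ 0.4723, -0.0305]), array([0.1336, 0.0705]), -0.22, 1382, np.float64(0.1033))
22.7 F [-0.83  0.17  0.48] tau x -0.005 y -0.028 pos [0.4659 0.1362 0.2053] [2.43529593e+00 1.98446742e+00 5.24930530e-04] 0.09494631019173588
```

Call:
jog_arm(
  increments=[
    {"x":0.014,"y":-0.15,"z":0,"twist":0,"grip":1},
    {"x":0.014,"y":-0.3,"z":0,"twist":0,"grip":1},
    {"x":0.014,"y":-0.45,"z":0,"twist":0,"grip":1},
    {"x":0.014,"y":-0.544,"z":0,"twist":0,"grip":1},
    {"x":0.014,"y":-0.544,"z":-0.13,"twist":0,"grip":1},
    {"x":0.014,"y":-0.544,"z":-0.27,"twist":0,"grip":1},
    {"x":0.014,"y":-0.544,"z":-0.39,"twist":0,"grip":1},
    {"x":0.014,"y":-0.544,"z":-0.4,"twist":0,"grip":1},
    {"x":0.014,"y":-0.544,"z":-0.4,"twist":0,"grip":0},
    {"x":0.014,"y":-0.544,"z":-0.4,"twist":0,"grip":0},
    {"x":0.014,"y":-0.544,"z":-0.4,"twist":0,"grip":0},
    {"x":0.014,"y":-0.544,"z":-0.4,"twist":0,"grip":0},
  ],
  squeeze=40,
)

```text
time: 23.95
position: [0.4711, -0.0294, 0.0865]
ee_rot: [2.438, 1.978, 0.002]
force: [0.1, 0.3, 0.2]
width: 0.0681
grip_force: 0.0
```

Call:
jog_arm(
  increments=[
    {"x":0,"y":0,"z":0,"twist":0,"grip":0},
    {"x":0,"y":0,"z":0.04,"twist":0,"grip":0},
    {"x":0.007,"y":0.042,"z":0.06,"twist":0,"grip":0},
    {"x":0.015,"y":0.083,"z":0.06,"twist":0,"grip":0},
    {"x":0.015,"y":0.083,"z":0.06,"twist":0,"grip":0},
    {"x":0.015,"y":0.083,"z":0.06,"twist":0,"grip":0},
    {"x":0.015,"y":0.083,"z":0.06,"twist":0,"grip":0},
  ],
  squeeze=40,
)

```text
time: 24.65
position: [0.4749, -0.0042, 0.1029]
ee_rot: [-2.439, -1.98, 0.001]
force: [-0.1, 0.3, -4.0]
width: 0.0659
grip_force: 39.9
```

Run:
```python
from h import *
avg(-.208,6)
```

```text
24.9 F [-0.03 -0.01 -4.38] tau x -0.079 y -0.048 pos [ 0.475  -0.0045  0.1031] [-2.43995233e+00 -1.97883234e+00  1.73843511e-04] 0.06602007376978315
```

Call:
jog_arm(
  increments=[
    {"x":0,"y":0,"z":-0.03,"twist":0,"grip":0},
    {"x":0,"y":0,"z":-0.06,"twist":0,"grip":0},
    {"x":0,"y":0,"z":-0.062,"twist":0,"grip":0},
    {"x":0,"y":0,"z":-0.062,"twist":0,"grip":1},
    {"x":0,"y":0,"z":-0.062,"twist":0,"grip":1},
    {"x":0,"y":0,"z":-0.062,"twist":0,"grip":1},
    {"x":0,"y":0,"z":0.05,"twist":0,"grip":1},
    {"x":0,"y":0,"z":0.2,"twist":0,"grip":1},
    {"x":0,"y":0,"z":0.33,"twist":0,"grip":1},
  ],
  squeeze=40,
)

```text
time: 25.85
position: [0.475, -0.0043, 0.2038]
ee_rot: [-2.44, -1.979, 0.0]
force: [0.5, 0.0, -0.4]
width: 0.0949
grip_force: 0.0
```

Call:
jog_arm(
  increments=[
    {"x":-0.03,"y":-0.15,"z":0,"twist":0.06,"grip":1},
    {"x":-0.06,"y":-0.3,"z":0,"twist":0.12,"grip":1},
    {"x":-0.09,"y":-0.45,"z":0,"twist":0.18,"grip":1},
    {"x":-0.105,"y":-0.6,"z":0,"twist":0.22,"grip":1},
    {"x":-0.105,"y":-0.638,"z":0,"twist":0.22,"grip":1},
    {"x":-0.105,"y":-0.638,"z":-0.13,"twist":0.22,"grip":1},
    {"x":-0.105,"y":-0.638,"z":-0.27,"twist":0.22,"grip":1},
    {"x":-0.105,"y":-0.638,"z":-0.39,"twist":0.22,"grip":1},
    {"x":-0.105,"y":-0.638,"z":-0.39,"twist":0.22,"grip":0},
    {"x":-0.105,"y":-0.638,"z":-0.39,"twist":0.22,"grip":0},
    {"x":-0.105,"y":-0.638,"z":-0.39,"twist":0.22,"grip":0},
    {"x":-0.105,"y":-0.638,"z":-0.39,"twist":0.22,"grip":0},
  ],
  squeeze=35,
)

```text
time: 27.05
position: [0.4442, -0.1959, 0.0869]
ee_rot: [2.061, 2.367, 0.001]
force: [-2.7, 0.3, 1.3]
width: 0.0687
grip_force: 1.5
```

Call:
jog_arm(
  increments=[
    {"x":0,"y":0,"z":0,"twist":0,"grip":0},
    {"x":0,"y":0,"z":0.05,"twist":0,"grip":0},
    {"x":0,"y":0,"z":0.1,"twist":0,"grip":0},
    {"x":0,"y":0,"z":0.145,"twist":0,"grip":0},
    {"x":0,"y":0,"z":0.145,"twist":0,"grip":0},
    {"x":0,"y":0,"z":0.145,"twist":0,"grip":0},
  ],
  squeeze=35,
)

```text
time: 27.65
position: [0.4435, -0.1957, 0.129]
ee_rot: [2.063, 2.368, 0.0]
force: [-0.1, 0.3, -3.1]
width: 0.0659
grip_force: 35.0
```

Run:
```python
from h import *
avg(.138,3); edge(.4491,-.2354,.138,-.1,.0); rows(.4747,-.0037)
```

```text
27.75 F [ 0.33  0.19 -3.59] tau x 0.127 y -0.104 pos [ 0.4433 -0.1956  0.1283] [-2.06279673e+00 -2.36868815e+00  2.81338582e-05] 0.06596128802105546
(-0.065, [0.118, 0.145], 361)
(-0.055, [0.145, 0.147], 129)
(-0.045, [0.145, 0.147], 124)
(-0.035, [0.145, 0.147], 116)
(-0.025, [0.146, 0.147], 107)
(-0.015, [0.145, 0.147], 112)
(-0.005, [0.145, 0.147], 103)
(array([ 0.4762, -0.006 ]), array([0.1327, 0.0715]), -0.209, 1359, np.float64(0.1036))
```

Call:
jog_arm(
  increments=[
    {"x":0,"y":0,"z":0,"twist":0,"grip":0},
    {"x":0,"y":0,"z":0,"twist":0,"grip":0},
    {"x":0,"y":0,"z":0,"twist":0,"grip":0},
    {"x":0,"y":0,"z":0,"twist":0,"grip":0},
    {"x":0,"y":0,"z":0,"twist":0,"grip":0},
  ],
  squeeze=5,
)

```text
time: 28.4
position: [0.4435, -0.1957, 0.1288]
ee_rot: [2.063, 2.369, 0.0]
force: [-0.6, 1.9, -0.4]
width: 0.0663
grip_force: 5.0
```

Run:
```python
from h import *
tau(.138); edge(.4491,-.2354,.138,-.1,.0)
```

```text
28.4 F [-0.56  1.93 -0.38] tau [0.331 0.037 0.015] about tin x 0.333 grip 5.000017192214727 pos [ 0.4435 -0.1957  0.1288]
(-0.065, [0.095, 0.097], 29)
(-0.055, [0.098, 0.101], 119)
(-0.045, [0.102, 0.106], 120)
(-0.035, [0.107, 0.11], 120)
(-0.025, [0.112, 0.115], 123)
(-0.015, [0.116, 0.12], 110)
(-0.005, [0.122, 0.125], 113)
```

Call:
jog_arm(
  increments=[
    {"x":0.014,"y":-0.099,"z":0.04,"twist":0,"grip":0},
    {"x":0.028,"y":-0.198,"z":0.04,"twist":0,"grip":0},
    {"x":0.032,"y":-0.231,"z":0.04,"twist":0,"grip":0},
    {"x":0.032,"y":-0.231,"z":0,"twist":0,"grip":0},
    {"x":0.026,"y":-0.185,"z":-0.033,"twist":0,"grip":0},
    {"x":0.019,"y":-0.139,"z":-0.07,"twist":0,"grip":0},
    {"x":0.014,"y":-0.099,"z":-0.107,"twist":0,"grip":0},
    {"x":0.01,"y":-0.073,"z":-0.143,"twist":0,"grip":0},
    {"x":0.01,"y":-0.073,"z":-0.15,"twist":0,"grip":0},
    {"x":0.01,"y":-0.073,"z":-0.15,"twist":0,"grip":0},
  ],
  squeeze=6,
)

```text
time: 29.45
position: [0.4462, -0.2167, 0.0831]
ee_rot: [-2.061, -2.369, 0.0]
force: [-0.1, 0.9, -3.2]
width: 0.0658
grip_force: 6.0
```

Call:
jog_arm(
  increments=[
    {"x":0,"y":0,"z":0,"twist":0,"grip":1},
    {"x":0,"y":0,"z":0,"twist":0,"grip":1},
    {"x":0,"y":0,"z":0,"twist":0,"grip":1},
    {"x":0,"y":0,"z":0.05,"twist":0,"grip":1},
    {"x":0,"y":0,"z":0.2,"twist":0,"grip":1},
    {"x":0,"y":0,"z":0.35,"twist":0,"grip":1},
    {"x":0,"y":0.15,"z":0.4,"twist":0,"grip":1},
    {"x":0,"y":0.3,"z":0.4,"twist":0,"grip":1},
    {"x":0,"y":0.45,"z":0.4,"twist":0,"grip":1},
  ],
  squeeze=35,
)

```text
time: 30.35
position: [0.4464, -0.0817, 0.2046]
ee_rot: [2.064, 2.366, 0.001]
force: [0.4, 0.2, -0.2]
width: 0.0947
grip_force: 0.0
```

Run:
```python
from h import *
rows(.4491,-.2354); avg(.138,3)
```

```text
(array([ 0.45  , -0.2315]), array([0.071 , 0.1351]), 0.13, 1565, np.float64(0.1036))
30.5 F [-0.41  0.92  0.2 ] tau x -0.001 y -0.069 pos [ 0.4465 -0.0809  0.2042] [2.05847487e+00 2.37215244e+00 5.85583524e-04] 0.09512798528179817
```

Call:
jog_arm(
  increments=[
    {"x":0.01,"y":-0.16,"z":0,"twist":0,"grip":1},
    {"x":0.02,"y":-0.32,"z":0,"twist":0,"grip":1},
    {"x":0.025,"y":-0.48,"z":0,"twist":0,"grip":1},
    {"x":0.025,"y":-0.632,"z":0,"twist":0,"grip":1},
    {"x":0.025,"y":-0.632,"z":-0.13,"twist":0,"grip":1},
    {"x":0.025,"y":-0.632,"z":-0.27,"twist":0,"grip":1},
    {"x":0.025,"y":-0.632,"z":-0.39,"twist":0,"grip":1},
    {"x":0.025,"y":-0.632,"z":-0.395,"twist":0,"grip":1},
    {"x":0.025,"y":-0.632,"z":-0.395,"twist":0,"grip":0},
    {"x":0.025,"y":-0.632,"z":-0.395,"twist":0,"grip":0},
    {"x":0.025,"y":-0.632,"z":-0.395,"twist":0,"grip":0},
    {"x":0.025,"y":-0.632,"z":-0.395,"twist":0,"grip":0},
  ],
  squeeze=35,
)

```text
time: 31.75
position: [0.4545, -0.2726, 0.0866]
ee_rot: [2.061, 2.368, 0.0]
force: [-0.3, -0.9, -0.0]
width: 0.0687
grip_force: 0.0
```

Call:
jog_arm(
  increments=[
    {"x":0,"y":0,"z":0,"twist":0,"grip":0},
    {"x":0,"y":0,"z":0.05,"twist":0,"grip":0},
    {"x":0,"y":0,"z":0.1,"twist":0,"grip":0},
    {"x":0,"y":0,"z":0.145,"twist":0,"grip":0},
    {"x":0,"y":0,"z":0.145,"twist":0,"grip":0},
    {"x":0,"y":0,"z":0.145,"twist":0,"grip":0},
  ],
  squeeze=35,
)

```text
time: 32.35
position: [0.454, -0.2721, 0.1287]
ee_rot: [2.063, 2.369, 0.0]
force: [-0.4, -0.6, -4.4]
width: 0.0657
grip_force: 35.0
```

Run:
```python
from h import *
avg(.138,4); edge(.4491,-.2354,.138,0,.1)
```

```text
32.5 F [-0.05 -0.47 -3.85] tau x -0.164 y -0.096 pos [ 0.4538 -0.272   0.1281] [-2.06234077e+00 -2.36847713e+00  1.49130036e-05] 0.06566221579926837
(0.015, [0.146, 0.147], 5)
(0.025, [0.146, 0.148], 50)
(0.035, [0.145, 0.147], 94)
(0.045, [0.146, 0.148], 97)
(0.055, [0.146, 0.148], 97)
(0.065, [0.146, 0.148], 68)
```

Call:
jog_arm(
  increments=[
    {"x":0,"y":0,"z":0,"twist":0,"grip":0},
    {"x":0,"y":0,"z":0,"twist":0,"grip":0},
    {"x":0,"y":0,"z":0,"twist":0,"grip":0},
    {"x":0,"y":0,"z":0,"twist":0,"grip":0},
    {"x":0,"y":0,"z":0,"twist":0,"grip":0},
  ],
  squeeze=5,
)

```text
time: 33.1
position: [0.4541, -0.2723, 0.1288]
ee_rot: [2.063, 2.369, 0.0]
force: [-0.1, -0.6, -1.7]
width: 0.066
grip_force: 5.0
```

Run:
```python
from h import *
tau(.138); edge(.4491,-.2354,.138,0,.1)
```

```text
33.1 F [-0.07 -0.61 -1.74] tau [-0.218 -0.084 -0.023] about tin x -0.227 grip 4.999917293898761 pos [ 0.4541 -0.2723  0.1288]
(0.015, [0.116, 0.117], 6)
(0.025, [0.111, 0.113], 17)
(0.035, [0.107, 0.11], 35)
(0.045, [0.101, 0.104], 57)
(0.055, [0.096, 0.099], 71)
(0.065, [0.093, 0.094], 11)
```

Call:
jog_arm(
  increments=[
    {"x":-0.014,"y":0.099,"z":0.04,"twist":0,"grip":0},
    {"x":-0.028,"y":0.198,"z":0.04,"twist":0,"grip":0},
    {"x":-0.032,"y":0.231,"z":0.04,"twist":0,"grip":0},
    {"x":-0.032,"y":0.231,"z":0,"twist":0,"grip":0},
    {"x":-0.026,"y":0.185,"z":-0.033,"twist":0,"grip":0},
    {"x":-0.019,"y":0.139,"z":-0.07,"twist":0,"grip":0},
    {"x":-0.014,"y":0.099,"z":-0.107,"twist":0,"grip":0},
    {"x":-0.01,"y":0.073,"z":-0.143,"twist":0,"grip":0},
    {"x":-0.01,"y":0.073,"z":-0.15,"twist":0,"grip":0},
    {"x":-0.01,"y":0.073,"z":-0.15,"twist":0,"grip":0},
  ],
  squeeze=6,
)

```text
time: 34.15
position: [0.451, -0.2508, 0.0833]
ee_rot: [-2.064, -2.368, -0.0]
force: [0.6, 0.2, -3.3]
width: 0.0659
grip_force: 6.0
```

Call:
jog_arm(
  increments=[
    {"x":0,"y":0,"z":0,"twist":0,"grip":1},
    {"x":0,"y":0,"z":0,"twist":0,"grip":1},
    {"x":0,"y":0,"z":0,"twist":0,"grip":1},
    {"x":0,"y":0,"z":0.05,"twist":0,"grip":1},
    {"x":0,"y":0,"z":0.2,"twist":0,"grip":1},
    {"x":0,"y":0,"z":0.35,"twist":0,"grip":1},
    {"x":0.03,"y":0.15,"z":0.4,"twist":-0.06,"grip":1},
    {"x":0.06,"y":0.3,"z":0.4,"twist":-0.12,"grip":1},
    {"x":0.08,"y":0.45,"z":0.4,"twist":-0.18,"grip":1},
    {"x":0.08,"y":0.6,"z":0.4,"twist":-0.22,"grip":1},
  ],
  squeeze=40,
)

```text
time: 35.15
position: [0.4753, -0.0686, 0.2042]
ee_rot: [2.443, 1.974, 0.001]
force: [0.2, -0.2, 0.4]
width: 0.0951
grip_force: 0.0
```

Run:
```python
from h import *
rows(.4491,-.2354); rows(.4818,.2542); avg(-.208,2)
```

```text
(array([ 0.4516, -0.2358]), array([0.0697, 0.1339]), 0.118, 1563, np.float64(0.1037))
(array([0.4836, 0.2541]), array([0.0691, 0.1341]), 0.135, 1124, np.float64(0.1035))
35.3 F [-1.07 -0.29  0.25] tau x -0.005 y -0.083 pos [ 0.4749 -0.0681  0.2041] [2.43555623e+00 1.98389981e+00 4.98733487e-04] 0.09501800811623003
```

Call:
jog_arm(
  increments=[
    {"x":0.005,"y":0.15,"z":0,"twist":0,"grip":1},
    {"x":0.005,"y":0.248,"z":0,"twist":0,"grip":1},
    {"x":0.005,"y":0.248,"z":-0.1,"twist":0,"grip":1},
    {"x":0.005,"y":0.248,"z":-0.25,"twist":0,"grip":1},
    {"x":0.005,"y":0.248,"z":-0.39,"twist":0,"grip":1},
    {"x":0.005,"y":0.248,"z":-0.395,"twist":0,"grip":1},
    {"x":0.005,"y":0.248,"z":-0.395,"twist":0,"grip":0},
    {"x":0.005,"y":0.248,"z":-0.395,"twist":0,"grip":0},
    {"x":0.005,"y":0.248,"z":-0.395,"twist":0,"grip":0},
    {"x":0.005,"y":0.248,"z":-0.395,"twist":0,"grip":0},
    {"x":0.005,"y":0.248,"z":-0.395,"twist":0,"grip":0},
  ],
  squeeze=50,
)

```text
time: 36.45
position: [0.4768, 0.004, 0.0864]
ee_rot: [2.438, 1.978, 0.002]
force: [-1.8, -1.5, 10.1]
width: 0.0657
grip_force: 49.9
```

Call:
jog_arm(
  increments=[
    {"x":0,"y":0,"z":0.07,"twist":0,"grip":0},
    {"x":0,"y":0,"z":0.17,"twist":0,"grip":0},
    {"x":0,"y":0,"z":0.28,"twist":0,"grip":0},
    {"x":0,"y":0,"z":0.4,"twist":0,"grip":0},
    {"x":0.06,"y":0.03,"z":0.5,"twist":0,"grip":0},
    {"x":0.17,"y":0.09,"z":0.517,"twist":0,"grip":0},
    {"x":0.29,"y":0.155,"z":0.517,"twist":0,"grip":0},
    {"x":0.41,"y":0.22,"z":0.517,"twist":0,"grip":0},
    {"x":0.53,"y":0.285,"z":0.517,"twist":0,"grip":0},
    {"x":0.61,"y":0.33,"z":0.517,"twist":0,"grip":0},
    {"x":0.645,"y":0.348,"z":0.517,"twist":0,"grip":0},
    {"x":0.645,"y":0.348,"z":0.517,"twist":0,"grip":0},
  ],
  squeeze=50,
)

```text
time: 37.65
position: [0.6705, 0.1093, 0.2394]
ee_rot: [-2.438, -1.98, 0.001]
force: [-0.5, 0.3, -5.0]
width: 0.066
grip_force: 49.9
```

Call:
jog_arm(
  increments=[
    {"x":0,"y":0,"z":0,"twist":0,"grip":0},
    {"x":0,"y":0,"z":0,"twist":0,"grip":0},
    {"x":0,"y":0,"z":0,"twist":0,"grip":0},
    {"x":0,"y":0,"z":0,"twist":0,"grip":0},
    {"x":0,"y":0,"z":0,"twist":0,"grip":0},
  ],
  squeeze=50,
)

```text
time: 38.15
position: [0.6699, 0.1082, 0.2406]
ee_rot: [2.44, 1.979, 0.0]
force: [0.4, -0.1, -4.1]
width: 0.0661
grip_force: 49.9
```

Run:
```python
from h import *
avg(-.208,4); s=bot.get_state(); print(s['grip_force'],abs(s['qvel']).max())
im=rows(.4491,-.2354); cv2.imwrite("pics/end.png",im[:,:,::-1])
```

```text
38.3 F [ 0.1   0.14 -4.63] tau x 0.019 y -0.092 pos [0.67   0.1084 0.2404] [2.43970412e+00 1.97904488e+00 1.85694435e-04] 0.06594773233218677
49.925033301115036 0.0026769560760279104
(array([ 0.4506, -0.2359]), array([0.0709, 0.1347]), 0.121, 1571, np.float64(0.1036))
```

View pics/end.png

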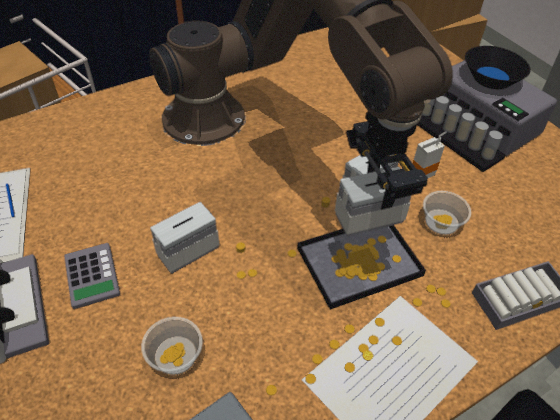

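The tin is held level over the tray, in the picture at about (372,205). The left tin (behind the arm) and the right tin at (185,237) stand in their places, and the coin stacks and tubs have not moved.

```bash
python3 -c "
from station import sign_off
print(sign_off())"
```

```text
the job is handed in; nothing more can be done
None
```

The middle tin has the coins: its wrist moment shifted by about 0.18 N m from end to end, the right tin's hardly at all, and the left is too light to hold them. Since the jog cannot tilt the tool, I tipped each tin both ways by about 0.45 rad (by eye for the left tin's second tip), loosening an off-centre grip. I handed in with the middle tin held level about 155 mm above the tray and the other two back within about 3 mm of their places; no verdict came back.

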